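# Lock the grinder spindle for a wheel change

## Task

The contact wheel of the bench grinding spindle is to be changed: turn the black rubber wheel by its rim until one of the three slots in the steel lock collar on its shaft stands straight up under the spring-loaded lock plunger, then press the plunger's button with the fingertips all the way in, so that its pin locks the shaft. Keep it pressed: finish while holding it fully in, so that a workmate can undo the nut. Leave the loose things on the bench where they are.

Things in the scene. Friction and masses are not known exactly. Their poses are not given: they have to be found in the camera images.
- grinder: bench grinding spindle, bolted down: grey cast foot, finned motor. Origin on the bench directly under the shaft, z up, x roughly away from the robot, y along the shaft. Shaft axis at x = 0, z = 160 mm. At y = -55 mm the contact wheel, at 45 mm the lock collar and plunger, 104 to 276 mm the motor (top z = 236 mm), 345 to 375 mm a felt wheel on the same shaft
- rotor (a joint): turning angle of shaft, wheel and collar together, rad, no end stops. Positive moves the top of the wheel towards the grinder's +x. At 0 and at every multiple of 2.094 (120 degrees) one of the slots stands straight up under the plunger. It turns with a light drag (0.12 N m, 1.5 N at the rim) and stays where it is left
- wheel_center (a point): centre of the contact wheel, on the shaft axis: black rubber tyre, aluminium faces, flat sides, 170 mm in diameter, 40 mm wide, gripped across its width at the rim. Beside the rim it is free for 65 mm towards the plunger's sleeve and open on the nut's side; a dust hood stands behind it, 100 to 190 mm from the axis, 133 mm tall. Three round dark recesses in each face are in line with the slots
- slot0 (a point): middle of the mouth of slot 0 in the rim of the dark steel lock collar (96 mm in diameter, 18 mm thick, on the shaft 100 mm from the wheel's middle). Three alike radial slots, 120 degrees apart, 15 mm wide, 16 mm deep; the point lies 48 mm from the shaft axis
- slot1 (a point): middle of the mouth of slot 1 in the rim of the dark steel lock collar (96 mm in diameter, 18 mm thick, on the shaft 100 mm from the wheel's middle). Three alike radial slots, 120 degrees apart, 15 mm wide, 16 mm deep; the point lies 48 mm from the shaft axis
- slot2 (a point): middle of the mouth of slot 2 in the rim of the dark steel lock collar (96 mm in diameter, 18 mm thick, on the shaft 100 mm from the wheel's middle). Three alike radial slots, 120 degrees apart, 15 mm wide, 16 mm deep; the point lies 48 mm from the shaft axis
- plunger: the steel lock plunger, sliding straight down in a fixed sleeve (22 mm across, top 246 mm above the bench) over the collar. Origin at the tip of its 10 mm round-ended pin, 4 mm above the collar when out: away from a slot it stops after about 4 mm of travel; with a slot within about 3 mm of straight under it, it goes in
- plunger_top (a point): centre of the top of the plunger's round button: 30 mm in diameter, 10 mm thick, 272 mm above the bench when out; pressed straight down
- plunger_travel (a joint): travel of the lock plunger, m: 0 out, 0.014 fully in at its stop. A spring pushes it back out: 4 N at the start of the travel, 11 N fully in
- spanner: open-ended spanner, 190 mm long, lying in front of the grinder
- compound_bar: reddish bar of polishing compound, 120 x 40 x 36 mm, lying under the shaft between wheel and motor
- wood_block: pale wood offcut, 110 x 70 x 50 mm
- tin: metal tin, 72 mm across, 85 mm tall
- spare_ring: spare black rubber ring, 110 mm across, 25 mm thick, lying flat
- blade_blank: dark flat steel knife blank, about 200 x 34 x 5 mm, lying flat

How it is judged:
By the outcome, as a careful person would: the job done as asked, in the order asked, and still so for the second after the job is handed in, while the arm keeps its last pose, push and grip.
It also fails if it takes over 48 s, if anything falls off the work surface, if the arm or the gripper's body presses on something with over 40 N, if the wrist force passes 120 N, or if a joint passes its speed limit or range.

## Robot

A 7-joint arm with a two-finger parallel gripper is mounted at the origin on the work surface. World frame = base frame: x ahead of the robot, y to its left, z up, the work surface at z = 0. Lengths are in m, angles in rad, forces in N, time in s.
With the tool pointing down it reaches from about 0.425 to 0.875 m from the base axis. Payload 8.4 kg.
Tool frame: the origin (TCP) lies midway between the tips of the shut fingers; the grasp point (between the pads) lies 19 mm behind it; z points along the fingers, y is the line along which they close (so a half turn about z gives the same grasp; the last joint's range is limited). The gripper opens to 87 mm and grips with 3 to 60 N. Pads are 19 mm wide; open, the fingers measure 117 mm over their backs; the gripper's body (75 mm by 190 mm) begins 51 mm behind the grasp point.
Start: joints at [1.161, 0.333, 0.04, 1.465, -0.013, 1.343, -0.059], TCP at [0.199, -0.619, 0.223] pointing down, gripper open.
Joint ranges: [-2.58, 2.58], [-0.38, 2.09], [-1.3, 1.39], [0.25, 2.4], [-1.5, 4.64], [0.08, 2.09], [-2.65, 2.65]. Speed limits (rad/s): [2.22, 2.22, 2.79, 2.79, 3.14, 3.14, 3.14].

## Interface

Orientations are given as a rotation vector (axis times angle).
In Python, from plant import telemetry, optics, finish_job gives the robot as it stands. The module is installed in compiled form; this text tells all that it offers.
- The arm moves only by the shell command python3 -m jog 'ROWS' [FORCE]. ROWS is JSON, a list of rows, each an object of numbers: "fingers": the opening, from 0 (shut) to 1 (fully open); "dx", "dy", "dz": the shift along the tool's x, y, z as a fraction of full scale; "yaw": the turn about the tool's z as a fraction of full scale. In form: [{"fingers": .., "dx": .., "dy": .., "dz": .., "yaw": ..}, ...]. A call has 1 to 20 rows; each row shifts and turns the commanded pose from where the row before left it, along the tool's axes as they then stand; what a row does not reach is not made up. Full scale, the value 1, is 0.04 m for a shift and 0.08 rad for a turn. A row lasts 1/10 s, in which the tool goes at most 50 mm and 8.59 degrees, less where a joint would pass 70% of its speed; a pose out of reach is approached as far as the arm can. A call with a number of a shift or a turn outside -1 to 1 is refused whole. A call with a gripper value outside its range is refused whole. The fingers move at their own pace and stop on an object; FORCE is the grip in N (left out, the last holds). Time passes only in rows, so rows that do not move let the fingers close. It gives the time, the measured TCP pose, the force, the opening and the grip force at its end, in the units of the state.
- telemetry.read_state(): the state, without advancing time (a new reading comes with each control period).
- optics.get_image(name): name is "side" or "top" or "wrist"; returns (picture, depth): 384x512x3 uint8, blue, green, red; 384x512 float32, m along the optical axis (not along the pixel's ray), 0 where there is no reading.
- optics.calibration(name): a dict with "fovy" (degrees; the focal length in pixels is half the picture's height over the tangent of half this angle, whatever the lens; pixels are square), "cx", "cy" (the principal point, pixels), "k1" (the pictures are not rectified: a ray, as slopes to the right and down, at radius r is drawn at 1 + k1 r^2 times it, then the intrinsics apply), "world_from_camera" (4x4, takes a point from camera to world coordinates); the wrist camera has in their place "T_tool_cam" (4x4, takes a point from camera to tool coordinates, whose origin is the TCP and whose axes are the flange's). Camera axes: x right, y up, looking along -z (the intrinsics and any distortion apply to the point x, -y, -z); pixel columns grow to the right and rows downward; lengths in m; the calibration is good to about 2 mm. A picture is of the moment at which its call begins: read the wrist's pose just before it. calibration takes no time and is no camera call.
- finish_job(): hands the job in; it is judged then, once.
The state is a dict: "time_s": time; "joints": joint angles; "qd": joint speeds; "effort": joint torques, N m; "tool_pos": TCP position; "orientation": TCP orientation; "ft_force": force on the tool from outside, world axes, zero at the start; "torque": the same for the moment, N m; "finger_gap": finger opening in m; "finger_force": force on a finger pad.
Only numpy, scipy, OpenCV 4.12 (cv2) and the standard library are available. Lean on these libraries where they do the work, as an engineer would, in place of code of your own. Each camera call takes 0.05 s, during which the arm holds its last target. There are 200 camera calls.

## Working session

There is one attempt and no reset: what is moved stays moved. The work goes in short steps, Python scripts to look and compute and a shell command to move; the robot and the scene stay as the last step left them, time stands still between calls to the robot, and variables do not carry over. Pictures are saved under pics/ and viewed, at most 10 in all, crops included, and the job is handed in when it is done.

```bash
mkdir -p pics; cat > h.py <<'E'
import numpy as np, cv2
from plant import telemetry, optics
from scipy.spatial.transform import Rotation as R
def cam(n, st=None):
    c=optics.calibration(n); f=192/np.tan(np.radians(c['fovy'])/2)
    if n=='wrist':
        T=np.eye(4);T[:3,:3]=R.from_rotvec(st['orientation']).as_matrix();T[:3,3]=st['tool_pos'];T=T@np.array(c['T_tool_cam'])
    else: T=np.array(c['world_from_camera'])
    return c,f,T
def grab(n):
    st=telemetry.read_state(); im,d=optics.get_image(n); return st,im,d
def rays(uv,c,f,T):
    K=np.array([[f,0,c['cx']],[0,f,c['cy']],[0,0,1.]])
    p=cv2.undistortPoints(np.float64(uv).reshape(-1,1,2),K,np.array([c['k1'],0,0,0.])).reshape(-1,2)
    d=np.c_[p[:,0],-p[:,1],-np.ones(len(p))]
    return T[:3,3],d@T[:3,:3].T   # d scaled so depth t is along axis
def pts(uv,d,c,f,T):
    o,r=rays(uv,c,f,T); return o+r*np.asarray(d).reshape(-1,1)
def onz(uv,z,c,f,T):
    o,r=rays(uv,c,f,T); return o+r*((z-o[2])/r[:,2])[:,None]
E
python3 - <<'E'
from h import *
for n in('side','top','wrist'):
    st,im,d=grab(n); cv2.imwrite(f'pics/{n}0.png',im); np.savez(f'{n}0.npz',im=im,d=d)
    c,f,T=cam(n,st); print(n,f,c['cx'],c['cy'],c['k1'],T.round(3).tolist(),(d>0).mean())
print(st)
a=cv2.imread('pics/side0.png');b=cv2.imread('pics/top0.png')
E
```

```text
side 346.3806712597494 258.48342870688816 185.60472486837128 -0.06534213122736879 [[-0.872, 0.301, -0.386, 0.183], [-0.489, -0.51, 0.708, 0.538], [0.016, 0.806, 0.591, 0.736], [0.0, 0.0, 0.0, 1.0]] 0.9960123697916666
top 446.0259918057725 257.62947955194744 191.8156897985531 0.04546623681805341 [[-0.047, 0.977, -0.21, 0.269], [-0.999, -0.045, 0.016, -0.09], [0.006, 0.21, 0.978, 1.501], [0.0, 0.0, 0.0, 1.0]] 0.9960378011067709
wrist 329.61732410195657 260.5214683042058 192.55284833538056 -0.08334104451703671 [[0.306, 0.915, 0.262, 0.273], [-0.952, 0.294, 0.083, -0.596], [-0.001, -0.275, 0.961, 0.383], [0.0, 0.0, 0.0, 1.0]] 0.9959665934244791
{'time_s': 0.1, 'joints': array([ 1.16081782,  0.33385289,  0.03986591,  1.46616831, -0.0134079 ,
        1.3432692 , -0.05849385]), 'qd': array([-0.00065593, -0.00042744, -0.00074156, -0.00191775, -0.00071546,
        0.00032709,  0.00047149]), 'effort': array([ 4.53257482e-03, -6.57813907e+01,  1.34032823e+00, -4.04704249e+01,
       -5.96875953e-02,  4.09903249e-02,  1.70064556e-05]), 'tool_pos': array([ 0.19862862, -0.61847911,  0.22174702]), 'orientation': array([-3.10235982e+00, -4.85984787e-01,  4.80899554e-04]), 'ft_force': array([-0.91534007, -0.09280399,  0.08745406]), 'torque': array([-0.02141799,  0.01354009,  0.00040153]), 'finger_force': 0.0, 'finger_gap': 0.08691208698661566}
```

View pics/top0.png

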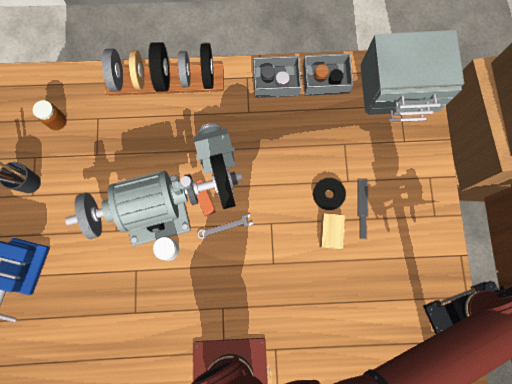

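View pics/side0.png

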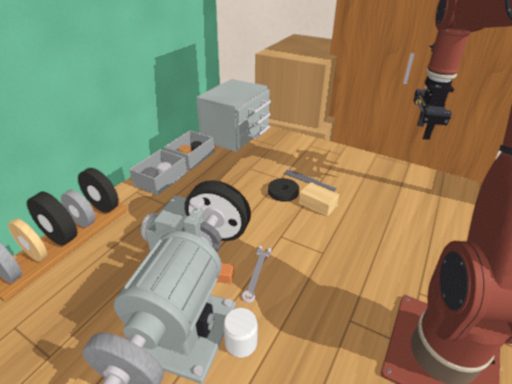

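The top view shows the contact wheel near (222,182), the plunger near (187,183), the motor at (145,208) and the felt wheel at (87,216). The side view shows the wheel's motor-side face around (218,210) with its dark recesses.

```bash
python3 - <<'E'
from h import *
im={};P={}
for n in('side','top'):
    z=np.load(n+'0.npz'); c,f,T=cam(n); v,u=np.mgrid[:384,:512]
    P[n]=pts(np.c_[u.ravel(),v.ravel()],z['d'].ravel(),c,f,T).reshape(384,512,3); im[n]=z['im']
p=P['top']; 
def show(n,m,l):
    v,u=np.nonzero(m); q=P[n][m]; 
    if len(q): print(n,l,len(q),'uv',u.mean().round(1),v.mean().round(1),'med',np.median(q,0).round(4),'min',q.min(0).round(3),'max',q.max(0).round(3))
roi=np.zeros((384,512),bool); roi[165:205,172:200]=1
show('top',roi&(p[...,2]>.258)&(p[...,2]<.285),'button')
s=P['side']
b=np.median(p[roi&(p[...,2]>.262)&(p[...,2]<.28)],0)
near=np.linalg.norm(s[...,:2]-b[:2],axis=-1)<.025
show('side',near&(s[...,2]>.262)&(s[...,2]<.285),'button')
for n in('top','side'):
    g=im[n].max(-1)<60
    d=np.linalg.norm(P[n][...,:2]-b[:2]-[0,-.1],axis=-1)<.13
    show(n,g&d&(P[n][...,2]>.05),'tyre')
    # axis fit: tyre outer
    q=P[n][g&d&(P[n][...,2]>.06)&(P[n][...,2]<.26)]
    np.save(n+'_tyre.npy',q)
    print('highest',np.percentile(q[:,2],99),'pca',np.linalg.svd(q[:,:2]-q[:,:2].mean(0),full_matrices=0)[2].round(3).tolist())
cr=im['side'][165:265,165:265]; a=cv2.resize(cr,(600,600),interpolation=cv2.INTER_CUBIC)
cv2.imwrite('pics/sidecrop.png',a)
E
```

```text
top button 87 uv 185.3 180.6 med [0.5745 0.0935 0.2714] min [0.561 0.079 0.259] max [0.59  0.108 0.278]
side button 131 uv 196.5 202.0 med [0.5727 0.0986 0.2706] min [0.56  0.082 0.263] max [0.589 0.111 0.273]
top tyre 700 uv 221.9 180.6 med [ 0.5792 -0.0083  0.2323] min [ 0.511 -0.047  0.15 ] max [0.669 0.1   0.251]
highest 0.24810840996233222 pca [[-0.972, -0.234], [-0.234, 0.972]]
side tyre 789 uv 221.8 201.3 med [0.5703 0.0047 0.2185] min [ 0.511 -0.032  0.082] max [0.672 0.035 0.246]
highest 0.24468850647828005 pca [[-0.971, -0.24], [-0.24, 0.971]]
```

View pics/sidecrop.png

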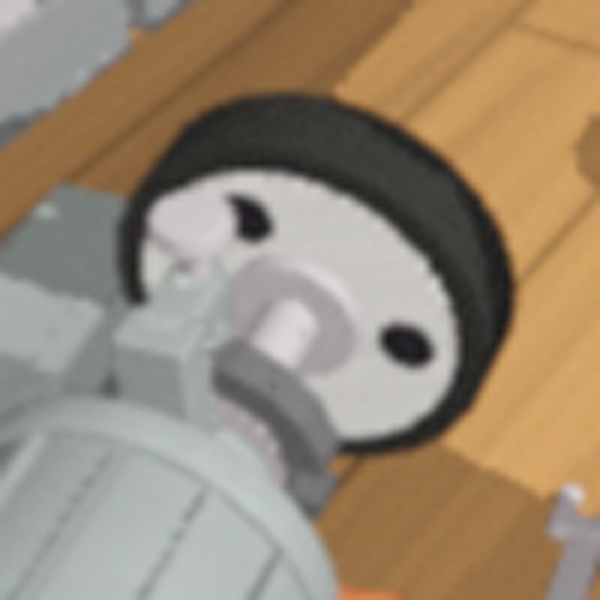

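The crop shows one recess partly hidden by the button at side px (206.7,201.3), and one in full at (232.8,222.7). The collar sits below the wheel hub.

```bash
python3 - <<'E'
from h import *
from scipy.optimize import least_squares
z=np.load('side0.npz');c,f,T=cam('side'); z2=np.load('top0.npz');c2,f2,T2=cam('top')
im=z['im'].astype(int)
# dark pixels in face
g=(im.max(-1)<75).astype(np.uint8); g[:165]=0;g[265:]=0;g[:,:165]=0;g[:,265:]=0
n,l,s,ce=cv2.connectedComponentsWithStats(g)
print([(i,s[i,4],ce[i].round(1).tolist()) for i in range(1,n) if s[i,4]>8])
v,u=np.mgrid[:384,:512]
p=pts(np.c_[u.ravel(),v.ravel()],z['d'].ravel(),c,f,T).reshape(384,512,3)
br=(im.min(-1)>165)
br[:190]=0;br[242:]=0;br[:,:190]=0;br[:,262:]=0
q=p[br]; q=q[(abs(q[:,2]-.16)<.075)&(abs(q[:,1])<.08)]
for k in range(6):
    m=q.mean(0);nv=np.linalg.svd(q-m,full_matrices=0)[2][2]; e=(q-m)@nv; q=q[abs(e)<max(.003,2*e.std())]
print('face plane n',nv.round(4),'pt',m.round(4),len(q),e.std())
# tyre circle fit: tread pts and both views
for name in('side','top'):
    t=np.load(name+'_tyre.npy')
    for th in (13.0,13.5,14):
        ex=np.array([np.cos(np.radians(th)),np.sin(np.radians(th))]);ey=np.array([-ex[1],ex[0]])
        a=t[:,:2]@ex;b=t[:,:2]@ey
    print(name,'along-axis pct',np.percentile(b,[1,5,25,50,75,95,99]).round(4))
    r=least_squares(lambda x:np.hypot(a-x[0],t[:,2]-x[1])-.085,[.58,.16],loss='soft_l1',f_scale=.002)
    print(r.x)
E
```

```text
[(1, np.int32(1017), [223.6, 200.0]), (2, np.int32(25), [206.5, 201.2]), (3, np.int32(34), [232.4, 222.1])]
face plane n [ 0.2162 -0.9764 -0.0018] pt [0.5694 0.0125 0.1736] 718 0.0010712168116429708
side along-axis pct [-0.1591 -0.1563 -0.1444 -0.1288 -0.1261 -0.1241 -0.1234]
[0.58046837 0.15718037]
top along-axis pct [-0.1843 -0.1658 -0.158  -0.1485 -0.1389 -0.1313 -0.0583]
[0.57822373 0.15933396]
```

```bash
cat >> h.py <<'E'
TH=np.radians(12.48); EX=np.array([np.cos(TH),np.sin(TH),0]);EY=np.array([-EX[1],EX[0],0])
def grind(p,O): 
    d=np.atleast_2d(p)-O; return np.c_[d@EX,d@EY,d[:,2]]
def onb(uv,b,c,f,T):
    o,r=rays(uv,c,f,T); return o+r*((b-o@EY)/(r@EY))[:,None]
E
python3 - <<'E'
from h import *
from scipy.optimize import least_squares
c,f,T=cam('side')
for name in('side','top'):
    t=np.load(name+'_tyre.npy'); a=t@EX
    r=least_squares(lambda x:np.hypot(a-x[0],t[:,2]-x[1])-.085,[.58,.16],loss='soft_l1',f_scale=.002); print(name,r.x)
b=-.1109
p=onb([[206.5,201.2],[232.5,222.2]],b,c,f,T)
for a0 in(.578,.5795,.581):
    for z0 in (.158,.16):
        x=p@EX-a0;zz=p[:,2]-z0; print(a0,z0,np.hypot(x,zz).round(4),np.degrees(np.arctan2(x,zz)).round(1))
z=np.load('side0.npz')
# wheel-face rim: bright/dark ellipse edge -> centre
a0=.58;W=a0*EX+(b-.02)*EY;print('wheel ctr',W,'plunger',a0*EX+(b+.08)*EY)
E
```

```text
side [0.58393804 0.15717595]
top [0.5819355  0.15933613]
0.578 0.158 [0.0503 0.0452] [ 24.9 -96.3]
0.578 0.16 [0.0485 0.0454] [ 25.9 -98.8]
0.5795 0.158 [0.0497 0.0467] [ 23.3 -96.1]
0.5795 0.16 [0.0479 0.0469] [ 24.3 -98.5]
0.581 0.158 [0.0491 0.0481] [ 21.7 -95.9]
0.581 0.16 [0.0473 0.0484] [ 22.6 -98.2]
wheel ctr [ 0.5945828  -0.00246972  0.        ] plunger [0.57297292 0.09516743 0.        ]
```

```bash
python3 -m jog '[{"fingers":1,"dz":-1,"yaw":0.6},{"fingers":1,"dz":-1,"yaw":0.56},{"fingers":1,"dx":0.8,"dy":-0.8},{"fingers":1,"dx":0.85,"dy":-0.85},{"fingers":1,"dx":0.85,"dy":-0.85},{"fingers":1,"dx":0.85,"dy":-0.85},{"fingers":1,"dx":0.85,"dy":-0.85},{"fingers":1,"dx":0.85,"dy":-0.85},{"fingers":1,"dx":0.85,"dy":-0.85},{"fingers":1,"dx":0.85,"dy":-0.85},{"fingers":1,"dx":0.85,"dy":-0.85},{"fingers":1,"dx":0.85,"dy":-0.85},{"fingers":1,"dx":0.85,"dy":-0.85},{"fingers":1,"dx":0.85,"dy":-0.85},{"fingers":1,"dx":0.85,"dy":-0.6},{"fingers":1,"dx":0.85,"dy":-0.6},{"fingers":1,"dx":0.85,"dy":-0.5},{"fingers":1},{"fingers":1}]' 15
python3 - <<'E'
from h import *
st,im,d=grab('wrist'); cv2.imwrite('pics/w1.png',im); np.savez('w1.npz',im=im,d=d)
M=R.from_rotvec(st['orientation']).as_matrix(); p=st['tool_pos']
print(p@EX,p@EY,p[2],M.round(3).tolist(),EX,st['joints'].round(2))
c,f,T=cam('wrist',st); v,u=np.mgrid[:384,:512]
P=pts(np.c_[u.ravel(),v.ravel()],d.ravel(),c,f,T).reshape(384,512,3)
a=P@EX;b=P@EY
m=(im.max(-1)<75)&(P[...,2]>.17)&(P[...,2]<.26)&(abs(a-.58)<.09)&(abs(b+.131)<.04)
print('tyre',m.sum(),np.percentile(b[m],[1,5,50,95,99]).round(4),np.percentile(P[...,2][m],[1,99]).round(4))
from scipy.optimize import least_squares
r=least_squares(lambda x:np.hypot(a[m]-x[0],P[...,2][m]-x[1])-.085,[.58,.16],loss='soft_l1',f_scale=.002);print(r.x)
m=(P[...,2]>.262)&(P[...,2]<.28)&(np.hypot(a-.58,b+.031)<.03)
print('btn',m.sum(),a[m].mean(),b[m].mean(),np.median(P[...,2][m]))
E
```

```text
0.06030391839674528 -0.646870580817338 0.22188176172533267 [[0.952, 0.306, -0.0], [0.306, -0.952, 0.001], [-0.0, -0.001, -1.0]] [0.9763715  0.21609881 0.        ] [ 1.16  0.33  0.04  1.47 -0.01  1.34 -0.06]$[0]: bad value
Traceback (most recent call last):
IndexError: index -1 is out of bounds for axis 0 with size 0
```

View pics/w1.png

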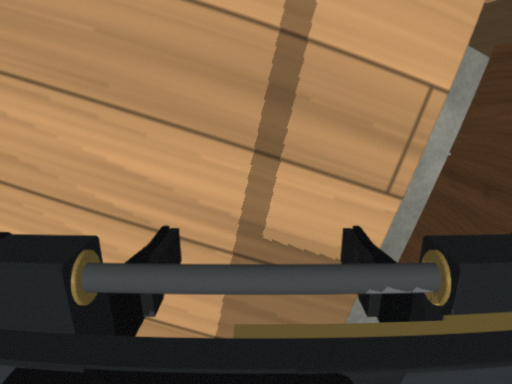

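The move was refused because every row needs all keys. The wrist view still shows only bare bench, with the fingers at (165,270) and (360,270). I'll repeat it with full rows.

```bash
cat > m.py <<'E'
from h import *
import sys
from scipy.optimize import least_squares
st,im,d=grab('wrist'); cv2.imwrite(sys.argv[1],im)
M=R.from_rotvec(st['orientation']).as_matrix(); p=st['tool_pos']
print('tcp abz',p@EX,p@EY,p[2],'x',M[:,0].round(3),'z',M[:,2].round(3),st['joints'].round(2))
c,f,T=cam('wrist',st); v,u=np.mgrid[:384,:512]
P=pts(np.c_[u.ravel(),v.ravel()],d.ravel(),c,f,T).reshape(384,512,3)
a=P@EX;b=P@EY
m=(im.max(-1)<75)&(P[...,2]>.17)&(P[...,2]<.26)&(abs(a-.58)<.09)&(abs(b+.131)<.04)
if m.sum()>50:
    print('tyre',m.sum(),np.percentile(b[m],[1,5,50,95,99]).round(4),np.percentile(P[...,2][m],[1,99]).round(4))
    r=least_squares(lambda x:np.hypot(a[m]-x[0],P[...,2][m]-x[1])-.085,[.58,.16],loss='soft_l1',f_scale=.002);print(r.x)
m=(P[...,2]>.262)&(P[...,2]<.28)&(np.hypot(a-.58,b+.031)<.03)
if m.sum(): print('btn',m.sum(),a[m].mean(),b[m].mean(),np.median(P[...,2][m]), 'uv',u[m].mean(),v[m].mean())
E
python3 -m jog '[{"fingers":1,"dx":0,"dy":0,"dz":-1,"yaw":0.6},{"fingers":1,"dx":0,"dy":0,"dz":-1,"yaw":0.56},{"fingers":1,"dx":0.8,"dy":-0.8,"dz":0,"yaw":0},{"fingers":1,"dx":0.85,"dy":-0.85,"dz":0,"yaw":0},{"fingers":1,"dx":0.85,"dy":-0.85,"dz":0,"yaw":0},{"fingers":1,"dx":0.85,"dy":-0.85,"dz":0,"yaw":0},{"fingers":1,"dx":0.85,"dy":-0.85,"dz":0,"yaw":0},{"fingers":1,"dx":0.85,"dy":-0.85,"dz":0,"yaw":0},{"fingers":1,"dx":0.85,"dy":-0.85,"dz":0,"yaw":0},{"fingers":1,"dx":0.85,"dy":-0.85,"dz":0,"yaw":0},{"fingers":1,"dx":0.85,"dy":-0.85,"dz":0,"yaw":0},{"fingers":1,"dx":0.85,"dy":-0.85,"dz":0,"yaw":0},{"fingers":1,"dx":0.85,"dy":-0.85,"dz":0,"yaw":0},{"fingers":1,"dx":0.85,"dy":-0.85,"dz":0,"yaw":0},{"fingers":1,"dx":0.85,"dy":-0.6,"dz":0,"yaw":0},{"fingers":1,"dx":0.85,"dy":-0.6,"dz":0,"yaw":0},{"fingers":1,"dx":0.85,"dy":-0.5,"dz":0,"yaw":0},{"fingers":1,"dx":0,"dy":0,"dz":0,"yaw":0},{"fingers":1,"dx":0,"dy":0,"dz":0,"yaw":0}]' 15
python3 m.py pics/w2.png
```

```text
time_s: 2.1
tool_pos: [0.5924, -0.0454, 0.3019]
orientation: [-3.122, -0.344, 0.002]
ft_force: [0.4, -0.7, 0.4]
finger_gap: 0.0869
finger_force: 0.0
tcp abz 0.5685589335448682 -0.1723490496643152 0.30190534631845184 x [ 0.976  0.218 -0.001] z [-0.001  0.001 -1.   ] [ 0.41  0.23 -0.49  1.46  0.11  1.48 -1.43]
tyre 10247 [-0.1541 -0.1534 -0.1355 -0.1175 -0.1156] [0.1772 0.2449]
[0.5846554  0.15887511]
btn 1752 0.5863009598953473 -0.03662054772152987 0.27111292173142587 uv 46.56050228310502 199.62899543378995
```

View pics/w2.png

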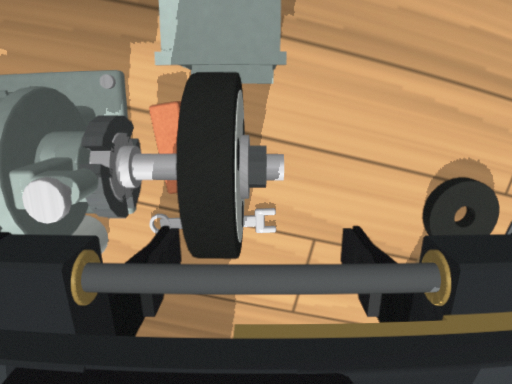

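The wrist view shows the tyre at (212,165), the nut side on its right, a collar slot near (100,157), slightly past the top towards +x, and the button at (47,200). The wrist fit gives a wheel centre 3–4 mm from the fixed cameras' value, which is within tolerance for a grasp.

```bash
python3 -m jog '[{"fingers":1,"dx":0.8,"dy":-0.95,"dz":0,"yaw":0.05},{"fingers":1,"dx":0,"dy":0,"dz":0.7,"yaw":0},{"fingers":1,"dx":0,"dy":0,"dz":0.7,"yaw":0},{"fingers":1,"dx":0,"dy":0,"dz":0.7,"yaw":0},{"fingers":0.3,"dx":0,"dy":0,"dz":0,"yaw":0},{"fingers":0.3,"dx":0,"dy":0,"dz":0,"yaw":0},{"fingers":0.3,"dx":0,"dy":0,"dz":0,"yaw":0},{"fingers":0.3,"dx":0,"dy":0,"dz":0,"yaw":0},{"fingers":0.3,"dx":0,"dy":0,"dz":0,"yaw":0}]' 15
python3 m.py pics/w3.png
```

```text
time_s: 3.05
tool_pos: [0.6158, -0.0022, 0.2198]
orientation: [3.123, 0.335, 0.003]
ft_force: [0.2, 1.0, -0.2]
finger_gap: 0.0551
finger_force: 0.0
tcp abz 0.6007220564836543 -0.13524244197127616 0.21979282099807707 x [0.977 0.212 0.002] z [ 0.002 -0.    -1.   ] [ 0.34  0.31 -0.51  1.54  0.15  1.34 -1.54]
tyre 15759 [-0.1692 -0.1637 -0.1339 -0.108  -0.101 ] [0.1778 0.2569]
[0.58456846 0.15893751]
```

```bash
python3 -m jog '[{"fingers":0.3,"dx":0,"dy":0,"dz":0,"yaw":0},{"fingers":0.3,"dx":0,"dy":0,"dz":0,"yaw":0},{"fingers":0.3,"dx":0,"dy":0,"dz":0,"yaw":0},{"fingers":0.3,"dx":0,"dy":0,"dz":0,"yaw":0},{"fingers":0.3,"dx":0,"dy":0,"dz":0,"yaw":0}]' 15
```

```text
time_s: 3.6
tool_pos: [0.6151, -0.0003, 0.2189]
orientation: [-3.121, -0.338, -0.0]
ft_force: [-1.1, 5.4, 2.8]
finger_gap: 0.0398
finger_force: 15.0
```

```bash
python3 -m jog '[{"fingers":0.3,"dx":-0.18,"dy":0,"dz":-0.03,"yaw":0},{"fingers":0.3,"dx":-0.18,"dy":0,"dz":0,"yaw":0},{"fingers":0.3,"dx":-0.18,"dy":0,"dz":0.01,"yaw":0},{"fingers":0.3,"dx":-0.18,"dy":0,"dz":0.02,"yaw":0},{"fingers":0.3,"dx":0,"dy":0,"dz":0,"yaw":0},{"fingers":0.3,"dx":0,"dy":0,"dz":0,"yaw":0}]' 15
python3 - <<'E'
from h import *
st,im,d=grab('side'); np.savez('side1.npz',im=im,d=d)
c,f,T=cam('side'); 
cv2.imwrite('pics/side1c.png',cv2.resize(im[165:265,165:265],(600,600),interpolation=cv2.INTER_CUBIC))
i=im.astype(int); g=(i.max(-1)<75).astype(np.uint8); g[:180]=0;g[250:]=0;g[:,:180]=0;g[:,250:]=0
n,l,s,ce=cv2.connectedComponentsWithStats(g)
for k in range(1,n):
    if 8<s[k,4]<200:
        p=onb([ce[k]],-.1109,c,f,T)[0]; x=p@EX-.5825; print(s[k,4],ce[k].round(1),np.hypot(x,p[2]-.159).round(4),np.degrees(np.arctan2(x,p[2]-.159)).round(1))
E
python3 m.py pics/w4.png
```

```text
time_s: 4.2
tool_pos: [0.5874, -0.0063, 0.2199]
orientation: [-3.122, -0.338, -0.003]
ft_force: [-2.2, 6.5, 6.5]
finger_gap: 0.0398
finger_force: 15.0
34 [230.5 226.5] 0.0488 -117.0
tcp abz 0.5721608669996239 -0.13316725340335772 0.21986771685338494 x [0.977 0.214 0.002] z [ 0.002  0.002 -1.   ] [ 0.37  0.25 -0.52  1.61  0.13  1.32 -1.52]
tyre 19728 [-0.1609 -0.1529 -0.1339 -0.1152 -0.1069] [0.1842 0.2568]
[0.58455928 0.15898157]
btn 999 0.5916650669922964 -0.04291782882682145 0.2691596475833875 uv 31.64764764764765 255.7967967967968
```

View pics/side1c.png

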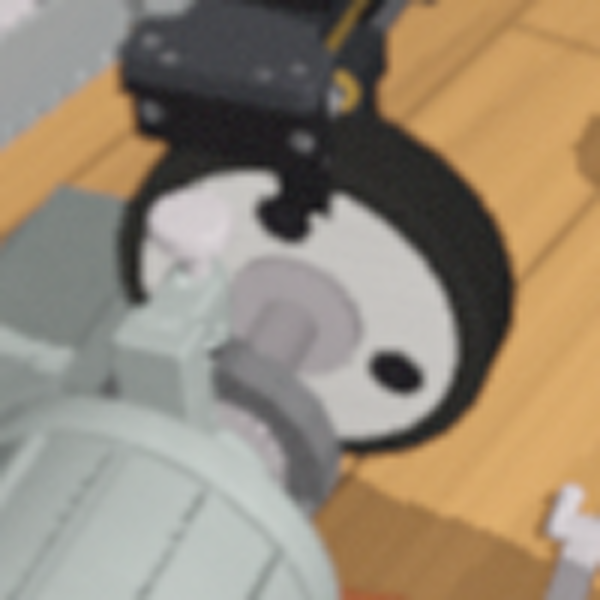

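View pics/w4.png

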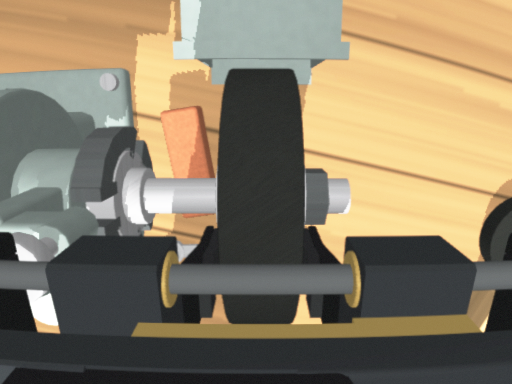

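Recess B is now at crop (398,372), side px about (230.5,226.5), so one slot is a few degrees short of straight up. I'll refine the wheel centre by fitting the aluminium face edge in the same view.

```bash
python3 - <<'E'
from h import *
from scipy.optimize import least_squares
c,f,T=cam('side')
z0=np.load('side0.npz')['im'];z1=np.load('side1.npz')['im']
for nm,im in(('0',z0),('1',z1)):
    G=cv2.GaussianBlur(im.max(-1),(0,0),.6).astype(float)
    # cast rays from face centre px outward in plane: find 120-crossing bright->dark, last
    Wc=.5825*EX-.1109*EY+np.array([0,0,.159])
    def proj(p):
        q=(p-T[:3,3])@T[:3,:3]; s=np.array([q[0],-q[1]])/-q[2]; r2=s@s; s=s*(1+c['k1']*r2); return f*s+[c['cx'],c['cy']]
    E=[];A=[]
    for t in np.radians(np.arange(-180,180,2)):
        rr=np.arange(.056,.082,.0005)
        uv=np.float32([proj(Wc+r*(np.sin(t)*EX+np.array([0,0,np.cos(t)]))) for r in rr])
        g=cv2.remap(G.astype(np.float32),uv[None,:,0],uv[None,:,1],1)[0]
        k=[i for i in range(1,len(g)) if g[i-1]>=120>g[i]]
        if len(k)==1 and g[:k[0]-1].min()>150 and g[k[0]+4:k[0]+12].max()<80: E.append(uv[k[0]]);A.append(np.degrees(t))
    p=onb(E,-.1109,c,f,T);x=p@EX;y=p[:,2]
    r=least_squares(lambda q:np.hypot(x-q[0],y-q[1])-q[2],[.58,.16,.065],loss='soft_l1',f_scale=.0005)
    print(nm,len(E),min(A),max(A),r.x.round(4),np.std(r.fun).round(5),np.histogram(A,12,(-180,180))[0])
    for uv in([206.5,201.2],[232.4,222.1]) if nm=='0' else ([230.5,226.5],):
        q=onb([uv],-.1109,c,f,T)[0];X=q@EX-r.x[0];Y=q[2]-r.x[1];print('  rec',np.hypot(X,Y).round(4),np.degrees(np.arctan2(X,Y)).round(1))
E
```

```text
Traceback (most recent call last):
  File "h.py", line 25, in onb
    o,r=rays(uv,c,f,T); return o+r*((b-o@EY)/(r@EY))[:,None]
        ~~~~^^^^^^^^^^
  File "h.py", line 14, in rays
    p=cv2.undistortPoints(np.float64(uv).reshape(-1,1,2),K,np.array([c['k1'],0,0,0.])).reshape(-1,2)
      ~~~~~~~~~~~~~~~~~~~^^^^^^^^^^^^^^^^^^^^^^^^^^^^^^^^^^^^^^^^^^^^^^^^^^^^^^^^^^^^^
cv2.error: OpenCV(4.12.0) /io/opencv/modules/calib3d/src/undistort.dispatch.cpp:347: error: (-215:Assertion failed) CV_IS_MAT(_src) && CV_IS_MAT(_dst) && (_src->rows == 1 || _src->cols == 1) && (_dst->rows == 1 || _dst->cols == 1) && _src->cols + _src->rows - 1 == _dst->rows + _dst->cols - 1 && (CV_MAT_TYPE(_src->type) == CV_32FC2 || CV_MAT_TYPE(_src->type) == CV_64FC2) && (CV_MAT_TYPE(_dst->type) == CV_32FC2 || CV_MAT_TYPE(_dst->type) == CV_64FC2) in function 'cvUndistortPointsInternal'
```

```bash
cat > face.py <<'E'
from h import *
from scipy.optimize import least_squares
import sys
c,f,T=cam('side'); im=np.load(sys.argv[1])['im']
K=np.array([[f,0,c['cx']],[0,f,c['cy']],[0,0,1.]])
Wc=.5825*EX-.1109*EY+np.array([0,0,.159])
def proj(P):
    q=(P-T[:3,3])@T[:3,:3]*[1,-1,-1]
    return cv2.projectPoints(q,np.zeros(3),np.zeros(3),K,np.array([c['k1'],0,0,0.]))[0].reshape(-1,2)
G=im.max(-1).astype(np.float32); E=[];A=[]; rr=np.arange(.054,.084,.0005)
for t in np.radians(np.arange(-180,180,3)):
    uv=proj(Wc+rr[:,None]*(np.sin(t)*EX+np.array([0,0,np.cos(t)]))).astype(np.float32)
    g=cv2.remap(G,uv[None,:,0],uv[None,:,1],1)[0]
    k=[i for i in range(8,len(g)-10) if g[i-1]>=130>g[i]]
    if len(k)==1 and g[k[0]-8]>165 and g[k[0]+9]<90: E.append(uv[k[0]]);A.append(np.degrees(t))
print(len(E),np.histogram(A,12,(-180,180))[0])
p=onb(E,-.1109,c,f,T);x=p@EX;y=p[:,2]
r=least_squares(lambda q:np.hypot(x-q[0],y-q[1])-q[2],[.58,.16,.065],loss='soft_l1',f_scale=.0005)
print(r.x.round(4),np.std(r.fun).round(5))
g=(im.max(-1)<90).astype(np.uint8); g[:180]=0;g[250:]=0;g[:,:180]=0;g[:,250:]=0
n,l,s,ce=cv2.connectedComponentsWithStats(g)
for k in range(1,n):
    if 8<s[k,4]<200:
        q=onb([ce[k]],-.1109,c,f,T)[0];X=q@EX-r.x[0];Y=q[2]-r.x[1];print('rec',s[k,4],ce[k].round(1),np.hypot(X,Y).round(4),np.degrees(np.arctan2(X,Y)).round(1))
E
python3 face.py side0.npz; python3 face.py side1.npz
```

```text
89 [ 5 10 10 10 10 10 11 10  8  5  0  0]
[0.5822 0.1596 0.0712] 0.00071
rec 29 [206.5 201.1] 0.0475 20.9
rec 37 [232.5 222.2] 0.0494 -97.5
82 [ 5 10 10 10 10  4  9 10  9  5  0  0]
[0.5824 0.1593 0.0711] 0.00074
rec 37 [230.4 226.6] 0.0489 -117.9
```

```bash
python3 -m jog '[{"fingers":0.3,"dx":-0.04,"dy":0,"dz":0.01,"yaw":0},{"fingers":0.3,"dx":-0.04,"dy":0,"dz":0.01,"yaw":0},{"fingers":0.3,"dx":0,"dy":0,"dz":0,"yaw":0},{"fingers":0.3,"dx":0,"dy":0,"dz":0,"yaw":0}]' 15
python3 - <<'E'
from h import *
st,im,d=grab('side'); np.savez('side2.npz',im=im,d=d)
E
python3 face.py side2.npz
```

```text
time_s: 4.7
tool_pos: [0.5852, -0.0068, 0.2195]
orientation: [-3.122, -0.338, -0.006]
ft_force: [1.3, 5.4, 6.8]
finger_gap: 0.0398
finger_force: 15.0
83 [ 5 10 10 10 10  4 10 10  9  5  0  0]
[0.5823 0.1593 0.071 ] 0.00079
rec 36 [230.4 227. ] 0.0494 -119.5
```

```bash
python3 -m jog '[{"fingers":1,"dx":0,"dy":0,"dz":0,"yaw":0},{"fingers":1,"dx":0,"dy":0,"dz":0,"yaw":0},{"fingers":1,"dx":0,"dy":0,"dz":0,"yaw":0},{"fingers":1,"dx":0,"dy":0,"dz":0,"yaw":0},{"fingers":1,"dx":0,"dy":0,"dz":0,"yaw":0},{"fingers":1,"dx":0,"dy":0,"dz":-0.5,"yaw":0},{"fingers":1,"dx":0,"dy":0,"dz":-0.9,"yaw":0},{"fingers":1,"dx":0,"dy":0,"dz":-0.9,"yaw":0},{"fingers":0,"dx":0,"dy":0,"dz":0,"yaw":0},{"fingers":0,"dx":0,"dy":0,"dz":0,"yaw":0},{"fingers":0,"dx":0,"dy":0,"dz":0,"yaw":0},{"fingers":0,"dx":0,"dy":0,"dz":0,"yaw":0},{"fingers":0,"dx":0,"dy":0,"dz":0,"yaw":0},{"fingers":0,"dx":0,"dy":0,"dz":0,"yaw":0}]' 10
python3 - <<'E'
from h import *
st,im,d=grab('side'); np.savez('side3.npz',im=im,d=d)
E
python3 face.py side3.npz; python3 m.py pics/w5.png
```

```text
time_s: 6.15
tool_pos: [0.5838, -0.009, 0.3092]
orientation: [-3.123, -0.335, 0.001]
ft_force: [0.3, 0.6, -0.6]
finger_gap: 0.0468
finger_force: 0.0
90 [ 5 10 10 10 10 10 11 10  9  5  0  0]
[0.5823 0.1594 0.0711] 0.00072
rec 41 [212.5 201.1] 0.0487 0.9
rec 35 [230.4 226.9] 0.0493 -119.3
tcp abz 0.5681402467842256 -0.1349588706719818 0.3093419006326796 x [ 0.977  0.212 -0.001] z [-0.001  0.    -1.   ] [ 0.38  0.21 -0.52  1.47  0.1   1.49 -1.5 ]
tyre 9375 [-0.1529 -0.1512 -0.1341 -0.1167 -0.115 ] [0.185  0.2448]
[0.58478097 0.15889458]
btn 1706 0.5864230986473503 -0.03592759313188386 0.2711212220738903 uv 106.12075029308323 196.6506447831184
```

View pics/w5.png

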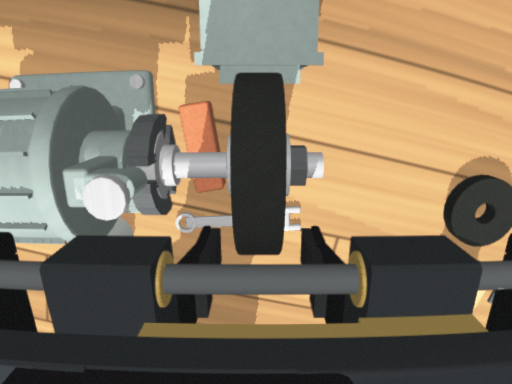

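The wrist view shows the wheel free, the loose things untouched and the button at (106,197). Recesses at +0.9° and −119.3° mean the slot is within 1° of straight up.

```bash
python3 -m jog '[{"fingers":0,"dx":0.1,"dy":-0.8,"dz":0,"yaw":0},{"fingers":0,"dx":0.1,"dy":-0.8,"dz":0,"yaw":0},{"fingers":0,"dx":0.1,"dy":-0.8,"dz":0,"yaw":0},{"fingers":0,"dx":0.1,"dy":-0.13,"dz":0,"yaw":0},{"fingers":0,"dx":0,"dy":0,"dz":0,"yaw":0},{"fingers":0,"dx":0,"dy":0,"dz":0.4,"yaw":0},{"fingers":0,"dx":0,"dy":0,"dz":0.35,"yaw":0},{"fingers":0,"dx":0,"dy":0,"dz":0,"yaw":0},{"fingers":0,"dx":0,"dy":0,"dz":0,"yaw":0}]' 10
python3 m.py pics/w6.png
```

```text
time_s: 7.15
tool_pos: [0.5781, 0.0924, 0.2796]
orientation: [3.124, 0.334, -0.001]
ft_force: [0.1, 0.0, 0.5]
finger_gap: 0.0006
finger_force: 0.0
tcp abz 0.5843889851627713 -0.034738588120339864 0.27955622776282035 x [ 0.977  0.211 -0.001] z [-0.001 -0.    -1.   ] [ 0.25  0.23 -0.58  1.51  0.13  1.44 -1.69]
tyre 10558 [-0.1517 -0.1497 -0.1303 -0.1141 -0.1126] [0.1786 0.2448]
[0.58439534 0.1586749 ]
btn 625 0.5959388160688637 -0.03330805842981394 0.2707354583234701 uv 256.4144 223.064
```

```bash
python3 -m jog '[{"fingers":0,"dx":0,"dy":0,"dz":0.15,"yaw":0},{"fingers":0,"dx":0,"dy":0,"dz":0.1,"yaw":0},{"fingers":0,"dx":0,"dy":0,"dz":0.1,"yaw":0},{"fingers":0,"dx":0,"dy":0,"dz":0.05,"yaw":0},{"fingers":0,"dx":0,"dy":0,"dz":0,"yaw":0},{"fingers":0,"dx":0,"dy":0,"dz":0,"yaw":0}]' 10
```

```text
time_s: 7.8
tool_pos: [0.5786, 0.0933, 0.2647]
orientation: [3.123, 0.335, 0.003]
ft_force: [-1.1, -1.2, 7.2]
finger_gap: 0.0009
finger_force: 3.6
```

The force is about 7 N at 7 mm of travel, which is the spring alone, so the pin has gone past the collar rim into the slot.

```bash
python3 -m jog '[{"fingers":0,"dx":0,"dy":0,"dz":0.1,"yaw":0},{"fingers":0,"dx":0,"dy":0,"dz":0.1,"yaw":0},{"fingers":0,"dx":0,"dy":0,"dz":0.05,"yaw":0},{"fingers":0,"dx":0,"dy":0,"dz":0,"yaw":0},{"fingers":0,"dx":0,"dy":0,"dz":0,"yaw":0}]' 10
```

```text
time_s: 8.3
tool_pos: [0.579, 0.0934, 0.2582]
orientation: [3.123, 0.335, 0.008]
ft_force: [-9.4, -2.5, 29.9]
finger_gap: 0.0005
finger_force: 14.7
```

```bash
python3 -m jog '[{"fingers":0,"dx":0,"dy":0,"dz":-0.02,"yaw":0},{"fingers":0,"dx":0,"dy":0,"dz":0,"yaw":0},{"fingers":0,"dx":0,"dy":0,"dz":0,"yaw":0},{"fingers":0,"dx":0,"dy":0,"dz":0,"yaw":0}]' 10
python3 - <<'E'
from h import *
st,im,d=grab('side'); np.savez('side4.npz',im=im,d=d)
cv2.imwrite('pics/s4.png',cv2.resize(im[140:290,130:280],(600,600),interpolation=cv2.INTER_CUBIC))
E
python3 face.py side4.npz
```

```text
time_s: 8.7
tool_pos: [0.5789, 0.0934, 0.2583]
orientation: [3.123, 0.335, 0.007]
ft_force: [-6.0, -2.5, 24.2]
finger_gap: 0.0005
finger_force: 12.3
75 [ 5 10 10 10 10 10 10  0  5  5  0  0]
[0.5822 0.1594 0.071 ] 0.0012
rec 41 [212.5 201.1] 0.0487 1.1
rec 35 [230.4 226.9] 0.0492 -119.4
```

View pics/s4.png

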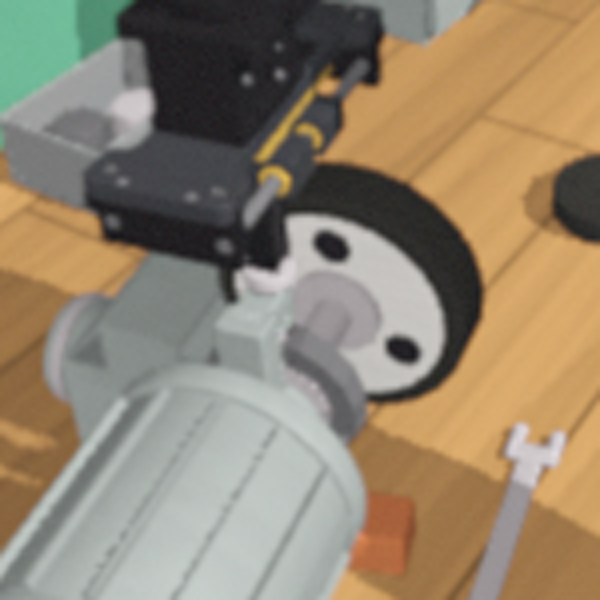

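The crop shows the fingertips holding the button down on its sleeve at (265,275). One recess is at the top (330,245), the spanner and bar are in place, and the force is 24 N at a TCP height of 258 mm, which is the stop.

```bash
python3 -c "
from plant import finish_job; print(finish_job())"
```

```text
the job is handed in; nothing more can be done
None
```

I turned the wheel until a slot stood within about 1° of straight up, then pressed the plunger to its stop and handed in still holding it with about 24 N. The loose things in view were undisturbed at the last look, and no verdict came back.

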